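# Turn a bell housing over and press its bushing home

## Robot

A 6-joint arm with a two-finger parallel gripper is mounted at the origin on a cart in front of the work surface, level with it; the furniture and walls round the work are solid. World frame = base frame: x ahead of the robot, y to its left, z up, the work surface at z = 0. Lengths are in m, angles in degrees, forces in N, time in s.
With the tool pointing down it reaches from about 0.275 to 0.775 m from the base axis. Payload 14.6 kg.
Tool frame: the origin (TCP) lies between the finger pads; the fingertips stand manip.tcp_to_tips ahead of it and the grasp point (between the pads) lies 8 mm behind it (manip.tcp_to_tips is the distance from the TCP to the fingertips, in m); z points along the fingers, y is the line along which they close (so a half turn about z gives the same grasp; the last joint's range is limited). The gripper opens to 85 mm and grips with 20 to 120 N. Pads are 22 mm wide; open, the fingers measure 114 mm over their backs; the gripper's body (76 mm by 85 mm) begins 54 mm behind the grasp point. The pads swing forward as they close: fully open they stand 13 mm farther back than shut.
Start: joints at [-8.898, 15.075, -2.767, 72.158, 0, 81.102], TCP at [0.525, -0, 0.242] pointing down, gripper open.
Joint ranges: [-151.79, 151.79], [-50.71, 97.33], [-67.44, 78.34], [-121.81, 120.89], [-77.56, 73.72], [-180, 180]. Speed limits (degrees/s): [108.29, 108.29, 147.25, 159.86, 180, 180].

## Interface

Orientations are given as a 3x3 rotation matrix whose columns are the frame's x, y, z axes.
In Python, from bench import manip gives the robot as it stands.
- The arm moves only by the shell command python3 -m crank 'ROWS' [FORCE]. ROWS is JSON, a list of rows, each a list of 7 numbers: the shift along the tool's x, y, z in mm, then the turn, a rotation vector about the tool's x, y, z in rad, then the finger opening in mm, from 0 to 85.4. In form: [[x, y, z, wx, wy, wz, fingers], ...]. A call has 1 to 10 rows; each row shifts and turns the commanded pose from where the row before left it, along the tool's axes as they then stand; what a row does not reach is not made up. A row lasts 1/12 s, in which the tool goes at most 41.7 mm and 7.16 degrees, less where a joint would pass 70% of its speed; a pose out of reach is approached as far as the arm can. A call with a gripper value outside its range is refused whole. The fingers move at their own pace and stop on an object; FORCE is the grip in N (left out, the last holds). Time passes only in rows, so rows that do not move let the fingers close. It gives the time, the measured TCP pose, the force, the opening and the grip force at its end, in the units of the state.
- manip.observe(): the state, without advancing time (a new reading comes with each control period).
- manip.snapshot(name): name is "scene" or "side" or "wrist"; returns (picture, depth): 400x640x3 uint8, red, green, blue; 400x640 float32, m along the optical axis (not along the pixel's ray), 0 where there is no reading.
- manip.camera_model(name): a dict with "vertical_fov" (degrees; the focal length in pixels is half the picture's height over the tangent of half this angle, whatever the lens; pixels are square), "cx", "cy" (the principal point, pixels), "k1" (the pictures are not rectified: a ray, as slopes to the right and down, at radius r is drawn at 1 + k1 r^2 times it, then the intrinsics apply), "rvec" (rotation vector, rad) and "tvec" (3), from world to camera coordinates, as OpenCV has them. Camera axes: x right, y down, z forward; pixel columns grow to the right and rows downward; lengths in m; the calibration is good to about 2 mm. A picture is of the moment at which its call begins: read the wrist's pose just before it. camera_model takes no time and is no camera call; for the wrist camera it gives the pose at the moment of the call.
- manip.finish_job(): hands the job in; it is judged then, once.
The state is a dict: "time": time; "qpos": joint angles; "joint_vel": joint speeds; "effort": joint torques, N m; "ee_pos": TCP position; "eef_rot": TCP orientation; "wrist_force": force on the tool from outside, world axes, zero at the start; "wrist_torque": the same for the moment, N m; "finger_gap": opening from 0.0 (shut) to 1.0 (fully open); "grasp_force": force on a finger pad.
Only numpy, scipy, OpenCV 4.12 (cv2) and the standard library are available. Lean on these libraries where they do the work, as an engineer would, in place of code of your own. Each camera call takes 0.05 s, during which the arm holds its last target. There are 200 camera calls.

## Task

The small aluminium bell housing stands mouth-down on the rubber mat with a bronze bushing only started in the bore inside it. Turn the housing over on the mat, by tipping and not by lifting it through the air, until it stands mouth-up with its closed end flat on the mat; then reach in and press the bushing down until its shoulder is bottomed flush on the housing's inner floor. Push by feel, never with more than about 45 N on the housing or the bushing, leave the housing standing wholly on the mat, and do not move the tools, bottle and other things lying about.

Things in the scene. Friction and masses are not known exactly. Their poses are not given: they have to be found in the camera images.
- housing: aluminium bell housing: a cup 76 mm high, 0.43 to 0.71 kg with bushing, with an 84 x 84 mm square flange (10 mm corner radii) at each end. Origin: centre of the mouth, in the end face; x, y square to the flange sides; z from the mouth out through the closed end: up when mouth-down (as at the start), level when it lies on its flange edges, down when mouth-up (origin then 80 mm above the desk)
- mouth (a point): centre of the open mouth (the housing's origin). Mouth and pocket are 66 mm in diameter, 62 mm deep to the flat inner floor; the flange round the mouth is 8 mm thick, the barrel behind it 75 mm in diameter
- base (a point): centre of the outer face of the closed end, 76 mm along z from the mouth; its flange is 14 mm thick. A steady push of 2 to 6 N at the very top edge of a side tips the housing over the opposite lower edge; pushed lower it may slide (friction on the mat 0.5 to 0.8). Past about 40 degrees it falls on by itself. One tip lays it on its side, mouth towards the push; a second the same way sets it mouth-up, 160 mm along in all
- bushing (a joint): how far the bushing has gone into its bore, in m: it starts at 0 to 0.003 and is fully home, its shoulder flat on the inner floor, at 0.009. A tight fit: it moves only while pushed with more than 16 N along the bore and stays where it is left
- bushing_end (a point): centre of the free end of the bronze bushing, facing the mouth, on the housing's axis: 26 mm above the inner floor (36 mm below the mouth) when home, 32 to 35 mm above it at the start. The bushing has a 24 mm neck, a 36 mm shoulder 4 mm thick, and a 22 mm shank in the bore of the inner floor
- mat: flat grey rubber bench mat, 310 x 520 mm, 4 mm thick, fixed to the desk; origin at the centre of its underside on the desk, x across it (310 mm), y along it (520 mm)
- ball_driver: hex driver with a red handle, 185 mm long, lying on the far part of the mat; origin under its middle
- hex_key: black hex key, 89 x 33 mm, lying on the far part of the mat; origin under its middle
- clamp_fork: black slotted clamp fork, 60 x 26 x 10 mm, on the far part of the mat; origin under its middle
- cleaner_bottle: small white squeeze bottle, 52 mm across, 140 mm high, standing on the desk to the right of the mat; origin under its middle
- tape_roll: white roll of tape, 58 mm across, 19 mm high, lying on the desk to the right of the mat; origin under its middle
- objective_can: black lidded can, 41 mm across, 62 mm high, standing on the desk behind the mat; origin under its middle
- filter_cube: black cube with a round window, 41 mm, on the desk to the left of the mat; origin under its middle

How it is judged (in metres and radians):
On the way:
1. the housing stands mouth-up on the mat, at rest, its bushing not yet home (angle between housing's own z axis and vertical above 3.06 rad and height (world z) of housing between 0.076 and 0.084 m and linear speed of housing below 0.01 m/s and angular speed of housing below 0.1 rad/s and value of joint bushing below 0.0075 m), for 0.2 s.
At the end, for the whole second after the job is handed in: The housing stands at rest mouth-up on its closed end (within 0.08 rad), wholly on the mat (its centre within 113 mm of the mat's centre line across and 218 mm along), and the bushing's shoulder is within 1 mm of the inner floor (angle between housing's own z axis and vertical above 3.06 rad and height (world z) of housing between 0.076 and 0.084 m and x of housing in the frame of mat between -0.113 and 0.113 m and y of housing in the frame of mat between -0.218 and 0.218 m and linear speed of housing below 0.01 m/s and angular speed of housing below 0.1 rad/s and value of joint bushing above 0.008 m); the robot touches nothing.
It fails at once if a tool, bottle or other bystander is moved by more than 25 mm (distance of any of ball_driver, hex_key, clamp_fork, cleaner_bottle, tape_roll, objective_can, filter_cube from where it was at the start of the episode above 0.025 m).
It fails at once if the housing or its bushing is pushed with more than 45 N (contact force between any of the arm, the fingers and housing above 45 N).
It fails at once if the housing is lifted through the air (either end's centre over 150 mm above the desk) (height (world z) of any of housing, base above 0.15 m).
It also fails if it takes over 58 s, if anything falls off the work surface, if the arm or the gripper's body presses on something with over 40 N, if the wrist force passes 120 N, or if a joint passes its speed limit or range.

## Working session

There is one attempt and no reset: what is moved stays moved. The work goes in short steps, Python scripts to look and compute and a shell command to move; the robot and the scene stay as the last step left them, time stands still between calls to the robot, and variables do not carry over. Pictures are saved under pics/ and viewed, at most 10 in all, crops included, and the job is handed in when it is done.

```bash
mkdir -p pics; ls; cat > h.py <<'E'
import numpy as np, cv2
from bench import manip
def cam(n):
    c=manip.camera_model(n); f=200/np.tan(np.radians(c["vertical_fov"])/2)
    R=cv2.Rodrigues(np.array(c["rvec"],float))[0]; t=np.array(c["tvec"],float)
    return f,c["cx"],c["cy"],c["k1"],R,t
def pts(n,uv,depth):  # pixels + depth -> world
    f,cx,cy,k1,R,t=cam(n) if isinstance(n,str) else n
    uv=np.asarray(uv,float).reshape(-1,2)
    d=(uv-[cx,cy])/f; s=d.copy()
    for _ in range(15): s=d/(1+k1*(s**2).sum(1,keepdims=True))
    P=np.c_[s,np.ones(len(s))]*np.asarray(depth).reshape(-1,1)
    return (P-t)@R
def ray(n,uv,z):
    c=cam(n) if isinstance(n,str) else n
    o=-c[4].T@c[5]; p=pts(c,uv,np.ones(len(np.reshape(uv,(-1,2)))))
    d=p-o; return o+d*((z-o[2])/d[:,2:])
def cloud(n,dep,c=None):
    v,u=np.nonzero(dep>0); return u,v,pts(c or n,np.c_[u,v],dep[v,u])
E
python3 - <<'E'
from h import *
o=manip.observe();print(o,manip.tcp_to_tips)
for n in("scene","side"):
    p,d=manip.snapshot(n);cv2.imwrite(f"pics/{n}0.png",p[:,:,::-1]);np.savez(f"{n}0.npz",p=p,d=d)
    c=cam(n);print(n,-c[4].T@c[5],c[4][2])
E
```

```text
pics
{'time': 0.0, 'qpos': array([-8.89761554e+00,  1.50997968e+01, -2.80370755e+00,  7.21560997e+01,
       -9.50529242e-04,  8.11017019e+01]), 'joint_vel': array([ 0.16289332, -0.00817568, -0.09580669,  0.08168722, -0.01485815,
       -0.03892863]), 'effort': array([ 6.28219332e-04, -6.37613010e+01,  3.84567368e+01,  1.37825581e-02,
        8.02127857e-07, -5.80562346e-05]), 'ee_pos': array([5.24754409e-01, 3.24549836e-05, 2.41816720e-01]), 'eef_rot': array([[-1.18476092e-05,  9.99999469e-01, -1.03033550e-03],
       [ 9.99999989e-01,  1.19965096e-05,  1.44510370e-04],
       [ 1.44522654e-04, -1.03033378e-03, -9.99999459e-01]]), 'wrist_force': array([ 0.13389651, -0.95285505, -0.32764262]), 'wrist_torque': array([-0.01847655,  0.01213854, -0.02527122]), 'grasp_force': 0.0, 'finger_gap': 0.9952475708704076} 0.011
scene [-0.29823199 -0.76336212  1.00993031] [ 0.59820824  0.50073602 -0.62562796]
side [ 0.18106214 -0.95698373  0.86267114] [ 0.32988576  0.71975524 -0.61084186]
```

View pics/scene0.png

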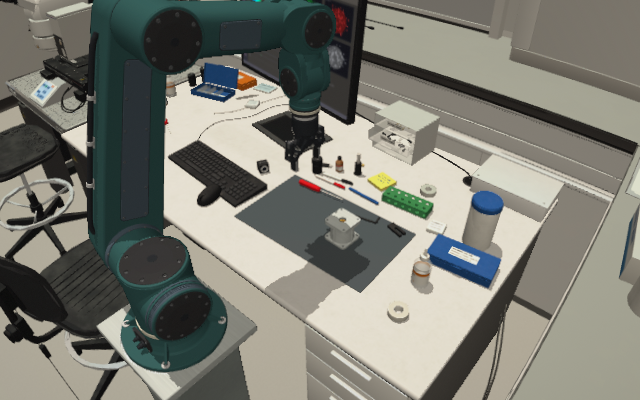

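View pics/side0.png

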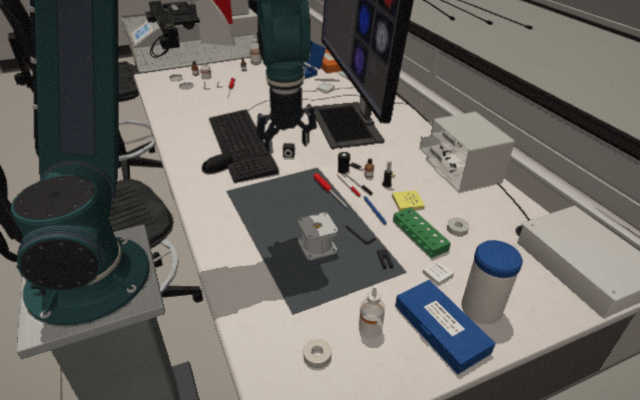

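The scene shows the housing at about (342,230) and, from the side, at (318,237), standing on the grey mat. The side view puts the mat corners near (228,190), (322,168), (405,270) and (296,306). The driver, key and fork lie along the far edge, with the bottle and tape to the right.

```bash
python3 - <<'E'
from h import *
print("mat",ray("side",[(228,190),(322,168),(405,270),(296,306)],.004).round(3).tolist())
print("things driver,key,fork",ray("side",[(317,176),(346,206),(347,226),(374,241),(386,260)],.006).round(3).tolist())
for n in("side","scene"):
    z=np.load(f"{n}0.npz");d=z["d"];u,v,P=cloud(n,d)
    g=ray(n,[(318,237) if n=="side" else (342,232)],.04)[0]
    m=(np.hypot(*(P[:,:2]-g[:2]).T)<.09)
    t=m&(P[:,2]>.074)&(P[:,2]<.088);q=P[t]
    r=cv2.minAreaRect((q[:,:2]*1000).astype(np.float32))
    print(n,t.sum(),np.median(q[:,2]),r, cv2.boxPoints(r).round().tolist())
    k=m&(P[:,2]>.016)&(P[:,2]<.15); print("x,y range z>16mm",P[k].min(0),P[k].max(0))
    k=m&(abs(P[:,2])<.008); print("mat z",np.median(P[k][:,2]))
    M=np.zeros(d.shape,np.uint8);M[v[t],u[t]]=255
    hull=cv2.convexHull(np.c_[u[t],v[t]]);a=cv2.approxPolyDP(hull,4,True)[:,0];print(a.tolist(),ray(n,a,.08).round(4).tolist())
E
```

```text
mat [[0.404, 0.214, 0.004], [0.718, 0.211, 0.004], [0.721, -0.29, 0.004], [0.428, -0.287, 0.004]]
things driver,key,fork [[0.683, 0.173, 0.006], [0.699, -0.001, 0.006], [0.662, -0.083, 0.006], [0.701, -0.167, 0.006], [0.694, -0.242, 0.006]]
side 734 0.07959551340130924 ((553.35888671875, -126.1114730834961), (87.85791015625, 85.03533172607422), 86.62802124023438) [[508.0, -167.0], [593.0, -172.0], [598.0, -85.0], [513.0, -80.0]]
x,y range z>16mm [ 0.5099127  -0.17013127  0.01607722] [ 0.5977303  -0.08134223  0.08413158]
mat z 0.0040288747819090575
[[337, 233], [310, 240], [298, 220], [326, 213]] [[0.5854, -0.1724, 0.08], [0.5135, -0.1694, 0.08], [0.5149, -0.0872, 0.08], [0.5931, -0.0898, 0.08]]
scene 495 0.07845830588739025 ((548.3994140625, -122.99031829833984), (85.81976318359375, 87.4811782836914), 87.34716796875) [[503.0, -164.0], [590.0, -168.0], [594.0, -82.0], [507.0, -78.0]]
x,y range z>16mm [ 0.50449092 -0.16728796  0.01618914] [ 0.5925433  -0.07839196  0.08406126]
mat z 0.0035788109076862556
[[359, 222], [343, 233], [324, 220], [343, 209]] [[0.5741, -0.1695, 0.08], [0.5038, -0.1633, 0.08], [0.5113, -0.083, 0.08], [0.5903, -0.0942, 0.08]]
```

```bash
python3 - <<'E'
from h import *
print(ray("side",[(372,332),(318,352)],.0).round(3).tolist(),ray("scene",[(421,285),(398,311)],.0).round(3).tolist())
E
python3 -m crank '[[-30,5,0,0,0,0.01,0],[-40,5,0,0,0,0.01,0],[-40,5,0,0,0,0.01,0],[-40,5,0,0,0,0.01,0],[-40,5,0,0,0,0.012,0],[-15,0,0,0,0,0,0],[0,0,0,0,0,0,0],[0,0,0,0,0,0,0]]' 60
```

```text
[[0.556, -0.418, 0.0], [0.427, -0.417, 0.0]] [[0.548, -0.419, 0.0], [0.427, -0.42, 0.0]]
time: 0.77
ee_pos: [0.5449, -0.2059, 0.2418]
eef_rot: [[0.053, 0.999, -0.001], [0.999, -0.053, 0.001], [0.001, -0.001, -1.0]]
wrist_force: [1.1, 0.6, 0.2]
finger_gap: 0.002
grasp_force: 0.0
```

```bash
python3 -m crank '[[0,2,30,0,0,0,0],[0,2,40,0,0,0,0],[0,0,40,0,0,0,0],[0,0,40,0,0,0,0],[0,0,11,0,0,0,0],[8,0,0,0,0,0,0],[6,0,0,0,0,0,0],[4,0,0,0,0,0,0],[0,0,0,0,0,0,0]]'
python3 - <<'E'
from h import *
n="side";p,d=manip.snapshot(n);cv2.imwrite("pics/s1.png",cv2.resize(p[150:330,210:430,::-1],None,fx=3,fy=3))
print(manip.observe()["wrist_force"])
E
```

```text
time: 1.52
ee_pos: [0.5511, -0.1865, 0.083]
eef_rot: [[0.05, 0.999, 0.002], [0.999, -0.05, -0.001], [-0.001, 0.002, -1.0]]
wrist_force: [0.3, -0.2, 1.0]
finger_gap: 0.0
grasp_force: 0.0
[ 0.13906031 -0.21213166  0.23699738]
```

View pics/s1.png

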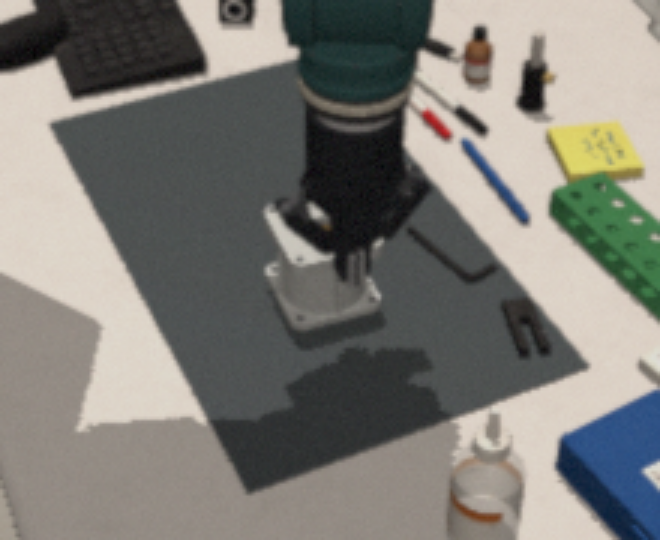

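The shut fingers, at about (355,260) in the crop, stand just in front of the upper flange's near side. Next I ease into contact.

```bash
python3 -m crank '[[3,0,0,0,0,0,0],[3,0,0,0,0,0,0],[2,0,0,0,0,0,0],[2,0,0,0,0,0,0]]'; python3 -m crank '[[2,0,0,0,0,0,0],[2,0,-0.5,0,0,0,0],[2,0,-1,0,0,0,0]]'
```

```text
time: 1.9
ee_pos: [0.5507, -0.1775, 0.0814]
eef_rot: [[0.052, 0.999, 0.0], [0.999, -0.052, -0.0], [-0.0, 0.0, -1.0]]
wrist_force: [-0.3, -0.2, 0.8]
finger_gap: 0.001
grasp_force: 0.0
time: 2.15
ee_pos: [0.5512, -0.1722, 0.083]
eef_rot: [[0.052, 0.999, 0.0], [0.999, -0.052, -0.001], [-0.001, 0.0, -1.0]]
wrist_force: [-1.0, -4.7, 1.5]
finger_gap: -0.004
grasp_force: 2.6
```

```bash
python3 -m crank '[[3,0,-2.5,0,0,0,0],[3,0,-3,0,0,0,0],[3,0,-3,0,0,0,0],[3,0,-3,0,0,0,0]]'; python3 - <<'E'
from h import *
n="side";p,d=manip.snapshot(n);cv2.imwrite("pics/s2.png",cv2.resize(p[150:330,210:430,::-1],None,fx=3,fy=3))
E
```

```text
time: 2.48
ee_pos: [0.5517, -0.1597, 0.0946]
eef_rot: [[0.052, 0.999, 0.0], [0.999, -0.052, -0.0], [-0.0, 0.0, -1.0]]
wrist_force: [0.5, -3.4, -0.4]
finger_gap: -0.0
grasp_force: 1.5
```

View pics/s2.png

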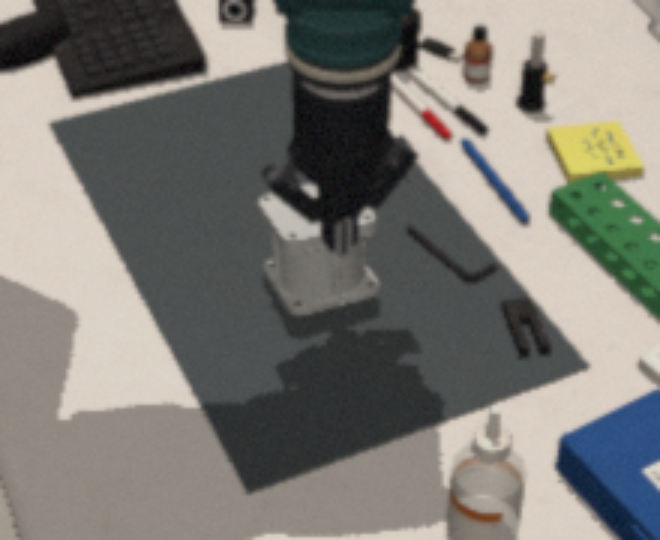

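The housing is tipping: its near lower edge, around (330,310), has lifted off its shadow. I continue along the arc.

```bash
python3 -m crank '[[4,0,-3,0,0,0,0],[4,0,-3,0,0,0,0],[4,0,-2.5,0,0,0,0],[4,0,-2,0,0,0,0],[4,0,-2,0,0,0,0]]';  python3 -m crank '[[4,0,-2,0,0,0,0],[4,0,-1.5,0,0,0,0],[4,0,-1.5,0,0,0,0],[4,0,-1.5,0,0,0,0],[4,0,-1,0,0,0,0]]'
```

```text
time: 2.95
ee_pos: [0.553, -0.1399, 0.1076]
eef_rot: [[0.052, 0.999, 0.001], [0.999, -0.052, -0.001], [-0.001, 0.001, -1.0]]
wrist_force: [-1.5, -7.3, 10.4]
finger_gap: -0.001
grasp_force: 5.1
time: 3.37
ee_pos: [0.5543, -0.12, 0.1156]
eef_rot: [[0.052, 0.999, 0.002], [0.999, -0.052, -0.001], [-0.001, 0.002, -1.0]]
wrist_force: [-2.9, -5.5, 16.2]
finger_gap: -0.006
grasp_force: 6.6
```

```bash
python3 - <<'E'
from h import *
n="side";p,d=manip.snapshot(n);cv2.imwrite("pics/s3.png",cv2.resize(p[150:330,210:430,::-1],None,fx=3,fy=3))
E
```

```text
(no output)
```

View pics/s3.png

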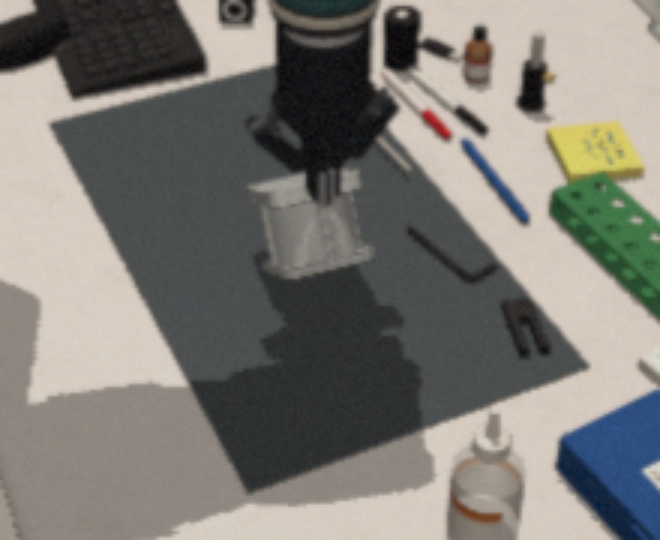

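The housing leans at about 30°. The force is mostly vertical, so the fingertip lags below the rising face, and I need more upward motion.

```bash
python3 -m crank '[[2,0,-2.5,0,0,0,0],[3,0,-2.5,0,0,0,0],[3,0,-2,0,0,0,0]]';  python3 -m crank '[[4,0,-1.5,0,0,0,0],[4,0,-1.5,0,0,0,0],[4,0,-1,0,0,0,0],[4,0,-1,0,0,0,0]]'
```

```text
time: 3.67
ee_pos: [0.5539, -0.1112, 0.1213]
eef_rot: [[0.052, 0.999, -0.0], [0.999, -0.052, 0.001], [0.001, -0.001, -1.0]]
wrist_force: [-0.4, 0.9, -0.5]
finger_gap: -0.0
grasp_force: 0.0
time: 4.0
ee_pos: [0.5549, -0.0953, 0.1263]
eef_rot: [[0.052, 0.999, -0.0], [0.999, -0.052, 0.0], [0.0, -0.0, -1.0]]
wrist_force: [0.0, 0.6, 0.5]
finger_gap: -0.001
grasp_force: 0.0
```

```bash
python3 -m crank '[[0,0,-20,0,0,0,0],[-20,0,-20,0,0,0,0],[-30,0,-10,0,0,0,0],[-30,0,0,0,0,0,0],[0,0,0,0,0,0,0],[0,0,0,0,0,0,0]]'; python3 - <<'E'
from h import *
for n in("scene","side"):
    p,d=manip.snapshot(n);u,v,P=cloud(n,d)
    m=(abs(P[:,0]-.555)<.075)&(P[:,1]>-.25)&(P[:,1]<.2)&(P[:,2]>.014)&(P[:,2]<.12)
    print(n,m.sum(),P[m].min(0).round(3),P[m].max(0).round(3),np.histogram(P[m][:,2],10))
    t=m&(P[:,2]>.072)&(P[:,2]<.1);q=P[t]
    if t.sum()>20: print(np.median(q,0),cv2.boxPoints(cv2.minAreaRect((q[:,:2]*1000).astype(np.float32))).round().tolist())
cv2.imwrite("pics/s4.png",cv2.resize(p[150:330,210:430,::-1],None,fx=3,fy=3))
E
```

```text
time: 4.5
ee_pos: [0.5506, -0.1766, 0.1762]
eef_rot: [[0.054, 0.999, -0.0], [0.999, -0.054, 0.0], [0.0, -0.0, -1.0]]
wrist_force: [0.0, -1.1, -0.1]
finger_gap: -0.001
grasp_force: 0.0
scene 807 [ 0.507 -0.084  0.014] [ 0.596 -0.001  0.091] (array([ 70,  67,  49,  38,  59,  54,  52,  94, 169, 155]), array([0.01401872, 0.02167545, 0.02933217, 0.03698889, 0.04464561,
       0.05230233, 0.05995905, 0.06761577, 0.07527249, 0.08292921,
       0.09058593]))
[ 0.54632276 -0.03777288  0.08137014] [[506.0, -79.0], [594.0, -84.0], [598.0, -5.0], [510.0, -0.0]]
side 1121 [ 0.513 -0.087  0.014] [ 0.599 -0.002  0.093] (array([184,  89,  63,  73,  56,  52,  74, 112, 243, 175]), array([0.01400317, 0.02185867, 0.02971417, 0.03756967, 0.04542517,
       0.05328067, 0.06113617, 0.06899166, 0.07684716, 0.08470266,
       0.09255816]))
[ 0.55050815 -0.04492008  0.08247731] [[513.0, -84.0], [590.0, -88.0], [594.0, -5.0], [517.0, -2.0]]
```

View pics/s4.png

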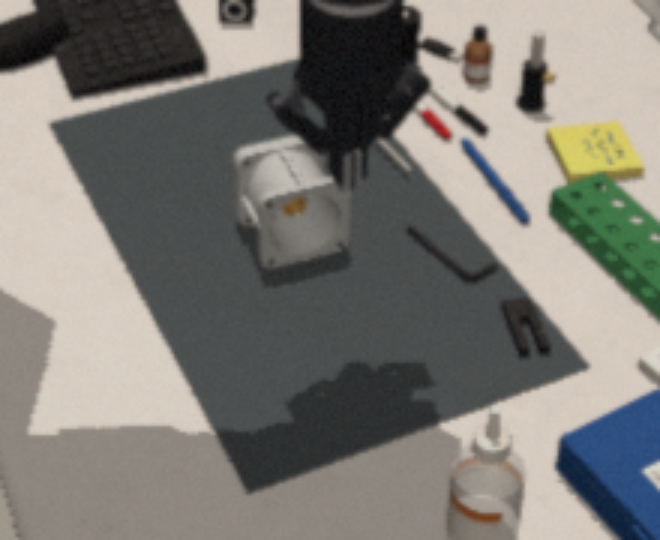

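The housing lies on its side with the mouth towards the push and the bronze bushing visible inside at (293,205). Its mouth face is at y≈-0.084 and its top at z≈0.088. Now for the second tip, with the fingertips at z≈0.081 on the rim.

```bash
python3 -m crank '[[0,0,30,0,0,0,0],[0,0,30,0,0,0,0],[10,0,19,0,0,0,0],[20,-1,4,0,0,0,0],[20,-1,0,0,0,0,0],[12,0,0,0,0,0,0],[6,0,0,0,0,0,0],[3,0,0,0,0,0,0],[3,0,0,0,0,0,0],[0,0,0,0,0,0,0]]'
```

```text
time: 5.43
ee_pos: [0.5528, -0.1016, 0.0935]
eef_rot: [[0.052, 0.999, 0.0], [0.999, -0.052, -0.0], [-0.0, 0.0, -1.0]]
wrist_force: [-0.5, -0.5, 0.1]
finger_gap: 0.0
grasp_force: 0.0
```

```bash
python3 -m crank '[[2,0,1,0,0,0,0],[2,0,0,0,0,0,0],[2,0,0,0,0,0,0],[2,0,0,0,0,0,0]]';python3 -m crank '[[2,0,-0.5,0,0,0,0],[2,0,-1,0,0,0,0]]'
```

```text
time: 5.77
ee_pos: [0.553, -0.0938, 0.0922]
eef_rot: [[0.052, 0.999, -0.0], [0.999, -0.052, 0.0], [0.0, -0.0, -1.0]]
wrist_force: [-0.1, 0.2, 0.6]
finger_gap: -0.006
grasp_force: 0.0
time: 5.93
ee_pos: [0.5533, -0.09, 0.094]
eef_rot: [[0.052, 0.999, 0.0], [0.999, -0.052, -0.001], [-0.001, 0.0, -1.0]]
wrist_force: [-1.8, -5.8, 4.5]
finger_gap: -0.0
grasp_force: 2.9
```

```bash
python3 -m crank '[[3,0,-2.5,0,0,0,0],[3,0,-2.5,0,0,0,0],[3,0,-2.5,0,0,0,0],[3,0,-2.5,0,0,0,0]]';python3 -m crank '[[4,0,-2.6,0,0,0,0],[4,0,-2.6,0,0,0,0],[4,0,-2.4,0,0,0,0]]'
```

```text
time: 6.27
ee_pos: [0.5538, -0.0773, 0.104]
eef_rot: [[0.052, 0.999, 0.0], [0.999, -0.052, 0.0], [0.0, -0.0, -1.0]]
wrist_force: [-0.7, -0.4, 0.6]
finger_gap: 0.002
grasp_force: 0.4
time: 6.52
ee_pos: [0.5545, -0.0651, 0.1116]
eef_rot: [[0.052, 0.999, -0.0], [0.999, -0.052, 0.0], [0.0, -0.0, -1.0]]
wrist_force: [-0.0, -0.5, 0.7]
finger_gap: 0.001
grasp_force: 0.2
```

```bash
python3 - <<'E'
from h import *
p,d=manip.snapshot("side");cv2.imwrite("pics/s5.png",cv2.resize(p[150:330,210:430,::-1],None,fx=3,fy=3))
E
```

```text
(no output)
```

View pics/s5.png

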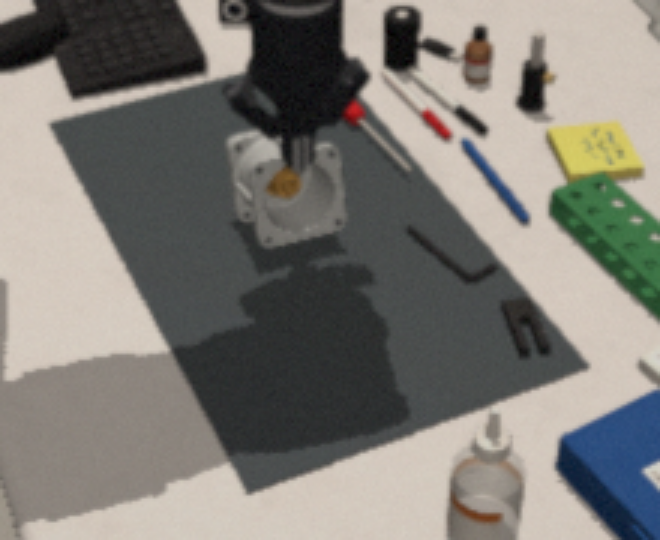

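The housing leans at about 20°, with the mouth turning up and the fingers still on the rim at (300,160). I keep following the arc.

```bash
python3 -m crank '[[4,0,-2,0,0,0,0],[4,0,-1.8,0,0,0,0],[4,0,-1.6,0,0,0,0],[4,0,-1.4,0,0,0,0],[4,0,-1.2,0,0,0,0]]';python3 -m crank '[[4,0,-1,0,0,0,0],[4,0,-1,0,0,0,0],[4,0,-0.6,0,0,0,0],[4,0,-0.6,0,0,0,0],[4,0,0,0,0,0,0],[4,0,0,0,0,0,0]]'
```

```text
time: 6.98
ee_pos: [0.5555, -0.0453, 0.1195]
eef_rot: [[0.052, 0.999, -0.0], [0.999, -0.052, 0.0], [0.0, -0.0, -1.0]]
wrist_force: [-0.0, -0.1, -0.7]
finger_gap: 0.001
grasp_force: 0.0
time: 7.48
ee_pos: [0.5568, -0.0214, 0.1226]
eef_rot: [[0.052, 0.999, 0.0], [0.999, -0.052, 0.0], [0.0, 0.0, -1.0]]
wrist_force: [0.4, 0.3, -0.1]
finger_gap: -0.001
grasp_force: 0.0
```

Now I'll retreat upward and look.

```bash
python3 -m crank '[[-10,0,-20,0,0,0,0],[-20,0,-30,0,0,0,0],[-30,0,-30,0,0,0,0],[-30,0,0,0,0,0,0],[0,0,0,0,0,0,0],[0,0,0,0,0,0,0]]'; python3 - <<'E'
from h import *
for n in("scene","side"):
    p,d=manip.snapshot(n);u,v,P=cloud(n,d)
    m=(abs(P[:,0]-.555)<.075)&(P[:,1]>-.15)&(P[:,1]<.2)&(P[:,2]>.014)&(P[:,2]<.12)
    print(n,m.sum(),P[m].min(0).round(3),P[m].max(0).round(3))
    t=m&(P[:,2]>.074)&(P[:,2]<.088);q=P[t]
    r=cv2.minAreaRect((q[:,:2]*1000).astype(np.float32));print(t.sum(),np.median(q,0),r,cv2.boxPoints(r).round().tolist())
    hsv=cv2.cvtColor(p,cv2.COLOR_RGB2HSV)
    b=(hsv[v,u,0]>8)&(hsv[v,u,0]<28)&(hsv[v,u,1]>110)&m
    print("bronze",b.sum(),np.median(P[b],0) if b.sum() else 0, P[b].min(0),P[b].max(0))
cv2.imwrite("pics/s6.png",cv2.resize(p[150:330,210:430,::-1],None,fx=3,fy=3))
E
```

```text
time: 7.98
ee_pos: [0.5521, -0.1122, 0.2021]
eef_rot: [[0.054, 0.999, 0.0], [0.999, -0.054, -0.0], [-0.0, 0.0, -1.0]]
wrist_force: [-0.1, 0.6, -0.6]
finger_gap: 0.002
grasp_force: 0.0
scene 808 [ 0.511 -0.007  0.014] [0.6   0.085 0.084]
257 [0.55497965 0.03822388 0.07807224] ((556.4065551757812, 38.9356689453125), (91.45659637451172, 86.36661529541016), 86.9085693359375) [[511.0, -4.0], [597.0, -9.0], [602.0, 82.0], [516.0, 87.0]]
bronze 6 [0.56615958 0.04826191 0.04731591] [0.56418848 0.03907279 0.03767945] [0.57975594 0.05861488 0.05231826]
side 1086 [ 0.517 -0.01   0.014] [0.603 0.081 0.085]
345 [0.55917175 0.03059097 0.0791419 ] ((560.159912109375, 36.18296432495117), (89.11447143554688, 83.90692901611328), 87.95952606201172) [[517.0, -7.0], [601.0, -10.0], [604.0, 79.0], [520.0, 82.0]]
bronze 4 [0.56375454 0.04706143 0.04928919] [0.55796936 0.04413557 0.04833641] [0.56813953 0.04746755 0.0532671 ]
```

View pics/s6.png

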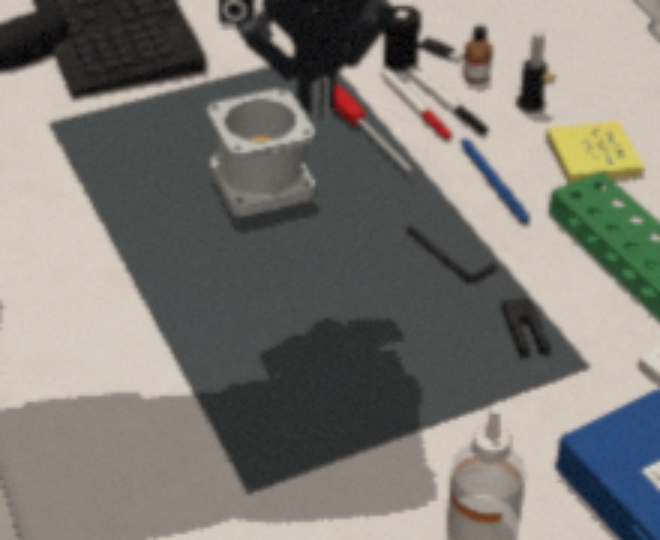

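The housing stands mouth-up, with its centre near (0.558, 0.037) and the bushing visible at (262,138). I move above it and refine with the wrist camera.

```bash
python3 -m crank '[[30,0,0,0,0,0,0],[40,-1,0,0,0,0,0],[40,-1,0,0,0,0,0],[30,0,0,0,0,0,0],[10,0,0,0,0,0,0],[0,0,0,0,0,0,0],[0,0,0,0,0,0,0]]'; python3 - <<'E'
from h import *
c=cam("wrist");p,d=manip.snapshot("wrist");np.savez("w.npz",p=p,d=d)
u,v,P=cloud("wrist",d,c)
m=(abs(P[:,0]-.558)<.06)&(abs(P[:,1]-.037)<.06)
t=m&(P[:,2]>.073)&(P[:,2]<.087);q=P[t]
r=cv2.minAreaRect((q[:,:2]*1000).astype(np.float32));print(t.sum(),np.median(q[:,2]),r)
hsv=cv2.cvtColor(p,cv2.COLOR_RGB2HSV)
b=(hsv[v,u,0]>8)&(hsv[v,u,0]<28)&(hsv[v,u,1]>90)&m
print("bronze",b.sum());
if b.sum(): 
  Q=P[b];top=Q[Q[:,2]>np.percentile(Q[:,2],60)-.003];print(Q.min(0),Q.max(0),np.histogram(Q[:,2],8));r=cv2.minEnclosingCircle((top[:,:2]*1000).astype(np.float32));print(r)
print(-c[4].T@c[5])
cv2.imwrite("pics/w.png",p[:,:,::-1])
E
```

```text
time: 8.67
ee_pos: [0.5577, 0.0396, 0.2017]
eef_rot: [[0.05, 0.999, -0.001], [0.999, -0.05, -0.0], [-0.0, -0.001, -1.0]]
wrist_force: [0.2, 0.5, 0.1]
finger_gap: 0.002
grasp_force: 0.0
6152 0.07882000850114872 ((562.0809936523438, 38.59334945678711), (84.9063491821289, 84.32604217529297), 87.51264190673828)
bronze 1225
[0.54423355 0.02521238 0.00194395] [0.5794303 0.056915  0.0521846] (array([  8,   6,  23,  58, 504,  79,  91, 456]), array([0.00194395, 0.00822403, 0.01450411, 0.02078419, 0.02706427,
       0.03334435, 0.03962443, 0.04590452, 0.0521846 ]))
((562.0299072265625, 38.82738494873047), 12.225939750671387)
[0.56363983 0.12324994 0.33232606]
```

View pics/w.png

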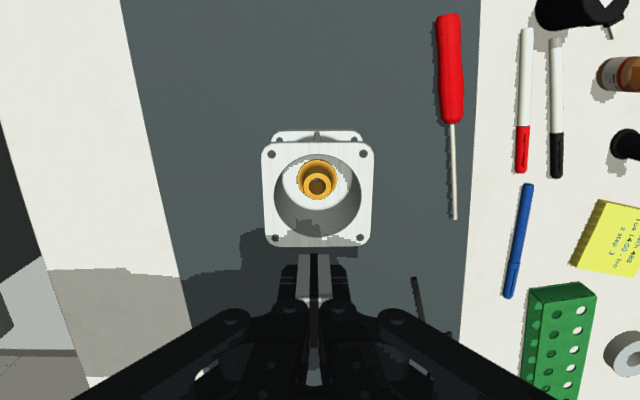

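The wrist view shows the bushing at (316,180), concentric in the pocket. Rim and bushing both give the centre as (0.562, 0.0387), with the bushing end at z≈0.051.

```bash
python3 -m crank '[[-0.7,4.4,10,0,0,0,0],[0,0,30,0,0,0,0],[0,0,30,0,0,0,0],[0,0,25,0,0,0,0],[0,0,10,0,0,0,0],[0,0,0,0,0,0,0],[0,0,0,0,0,0,0]]'; python3 -m crank '[[0,0,6,0,0,0,0],[0,0,6,0,0,0,0],[0,0,6,0,0,0,0],[0,0,4,0,0,0,0],[0,0,2,0,0,0,0],[0,0,0,0,0,0,0],[0,0,0,0,0,0,0]]'
```

```text
time: 9.3
ee_pos: [0.5625, 0.0372, 0.0973]
eef_rot: [[0.053, 0.999, -0.0], [0.999, -0.053, -0.0], [-0.0, -0.0, -1.0]]
wrist_force: [0.9, -0.3, 0.4]
finger_gap: 0.0
grasp_force: 0.0
time: 9.88
ee_pos: [0.5623, 0.0379, 0.0731]
eef_rot: [[0.052, 0.999, -0.0], [0.999, -0.052, -0.0], [-0.0, -0.0, -1.0]]
wrist_force: [0.1, 0.1, -0.4]
finger_gap: 0.004
grasp_force: 0.0
```

```bash
python3 -m crank '[[1,0,2,0,0,0,0],[0,0,2,0,0,0,0],[0,0,2,0,0,0,0],[0,0,1.5,0,0,0,0],[0,0,1,0,0,0,0],[0,0,0,0,0,0,0]]'; python3 -m crank '[[0,0,0.5,0,0,0,0],[0,0,0.5,0,0,0,0],[0,0,0.5,0,0,0,0],[0,0,0,0,0,0,0]]'; python3 -m crank '[[0,0,0.5,0,0,0,0],[0,0,0.5,0,0,0,0],[0,0,0,0,0,0,0]]'
```

```text
time: 10.38
ee_pos: [0.5622, 0.0389, 0.0643]
eef_rot: [[0.052, 0.999, -0.0], [0.999, -0.052, 0.0], [0.0, -0.0, -1.0]]
wrist_force: [0.6, 0.8, -0.1]
finger_gap: 0.004
grasp_force: 0.0
time: 10.72
ee_pos: [0.5623, 0.0388, 0.063]
eef_rot: [[0.052, 0.999, -0.0], [0.999, -0.052, -0.0], [-0.0, -0.0, -1.0]]
wrist_force: [-0.0, 0.9, -0.6]
finger_gap: -0.003
grasp_force: 0.0
time: 10.97
ee_pos: [0.5624, 0.0388, 0.0625]
eef_rot: [[0.052, 0.999, 0.001], [0.999, -0.052, -0.0], [-0.0, 0.001, -1.0]]
wrist_force: [-1.0, 1.0, 6.4]
finger_gap: -0.0
grasp_force: 3.3
```

```bash
python3 -m crank '[[0,0,0.5,0,0,0,0],[0,0,0,0,0,0,0]]'; python3 -m crank '[[0,0,0.5,0,0,0,0],[0,0,0,0,0,0,0]]';python3 -m crank '[[0,0,0.5,0,0,0,0],[0,0,0,0,0,0,0]]'
```

```text
time: 11.13
ee_pos: [0.5625, 0.0388, 0.0622]
eef_rot: [[0.052, 0.999, 0.001], [0.999, -0.052, -0.0], [-0.0, 0.001, -1.0]]
wrist_force: [-4.7, -0.6, 11.8]
finger_gap: 0.002
grasp_force: 5.6
time: 11.3
ee_pos: [0.5625, 0.0388, 0.0619]
eef_rot: [[0.052, 0.999, 0.001], [0.999, -0.052, -0.0], [-0.0, 0.001, -1.0]]
wrist_force: [-4.3, 0.0, 12.9]
finger_gap: 0.003
grasp_force: 6.5
time: 11.47
ee_pos: [0.5625, 0.0389, 0.0614]
eef_rot: [[0.052, 0.999, 0.001], [0.999, -0.052, -0.0], [-0.0, 0.001, -1.0]]
wrist_force: [-4.4, 0.5, 13.4]
finger_gap: -0.006
grasp_force: 6.9
```

```bash
python3 -m crank '[[0,0,0.5,0,0,0,0],[0,0,0.5,0,0,0,0],[0,0,0,0,0,0,0]]'; python3 -m crank '[[0,0,0.5,0,0,0,0],[0,0,0.5,0,0,0,0],[0,0,0,0,0,0,0]]';python3 -m crank '[[0,0,0.5,0,0,0,0],[0,0,0.5,0,0,0,0],[0,0,0,0,0,0,0]]'
```

```text
time: 11.72
ee_pos: [0.5625, 0.0389, 0.0604]
eef_rot: [[0.052, 0.999, 0.001], [0.999, -0.052, -0.0], [-0.0, 0.001, -1.0]]
wrist_force: [-4.1, 0.4, 13.7]
finger_gap: 0.002
grasp_force: 6.9
time: 11.97
ee_pos: [0.5625, 0.0388, 0.0594]
eef_rot: [[0.052, 0.999, 0.001], [0.999, -0.052, -0.0], [-0.0, 0.001, -1.0]]
wrist_force: [-3.9, 0.2, 13.3]
finger_gap: 0.001
grasp_force: 6.9
time: 12.22
ee_pos: [0.5625, 0.0388, 0.0584]
eef_rot: [[0.052, 0.999, 0.001], [0.999, -0.052, -0.0], [-0.0, 0.001, -1.0]]
wrist_force: [-4.2, -0.3, 14.3]
finger_gap: 0.005
grasp_force: 6.9
```

```bash
python3 -m crank '[[0,0,0.5,0,0,0,0],[0,0,0.5,0,0,0,0],[0,0,0,0,0,0,0]]'; python3 -m crank '[[0,0,0.5,0,0,0,0],[0,0,0.5,0,0,0,0],[0,0,0,0,0,0,0]]';python3 -m crank '[[0,0,0.5,0,0,0,0],[0,0,0,0,0,0,0]]'
```

```text
time: 12.47
ee_pos: [0.5625, 0.0388, 0.0574]
eef_rot: [[0.052, 0.999, 0.001], [0.999, -0.052, -0.0], [-0.0, 0.001, -1.0]]
wrist_force: [-4.4, -0.5, 14.1]
finger_gap: -0.001
grasp_force: 6.9
time: 12.72
ee_pos: [0.5625, 0.0389, 0.0564]
eef_rot: [[0.052, 0.999, 0.001], [0.999, -0.052, -0.0], [-0.0, 0.001, -1.0]]
wrist_force: [-4.4, 0.1, 13.1]
finger_gap: -0.0
grasp_force: 6.9
time: 12.88
ee_pos: [0.5625, 0.0389, 0.0559]
eef_rot: [[0.052, 0.999, 0.001], [0.999, -0.052, -0.0], [-0.0, 0.001, -1.0]]
wrist_force: [-4.1, 0.1, 14.4]
finger_gap: -0.004
grasp_force: 7.0
```

```bash
for i in 1 2 ; do :; done; python3 -m crank '[[0,0,0.5,0,0,0,0],[0,0,0,0,0,0,0]]'; python3 -m crank '[[0,0,0.4,0,0,0,0],[0,0,0,0,0,0,0]]';python3 -m crank '[[0,0,0.4,0,0,0,0],[0,0,0,0,0,0,0]]'
```

```text
time: 13.05
ee_pos: [0.5625, 0.0388, 0.0554]
eef_rot: [[0.052, 0.999, 0.001], [0.999, -0.052, -0.0], [-0.0, 0.001, -1.0]]
wrist_force: [-3.6, -0.9, 13.6]
finger_gap: 0.001
grasp_force: 7.0
time: 13.22
ee_pos: [0.5625, 0.0388, 0.055]
eef_rot: [[0.052, 0.999, 0.001], [0.999, -0.052, -0.0], [-0.0, 0.001, -1.0]]
wrist_force: [-4.2, -0.3, 14.7]
finger_gap: 0.001
grasp_force: 7.1
time: 13.38
ee_pos: [0.5625, 0.0389, 0.0549]
eef_rot: [[0.052, 0.999, 0.001], [0.999, -0.052, -0.0], [-0.0, 0.001, -1.0]]
wrist_force: [-5.4, -0.3, 19.5]
finger_gap: -0.001
grasp_force: 9.7
```

The force jumps at TCP z=0.055, exactly the height where the shoulder should be home. One small confirming push, then retreat.

```bash
python3 -m crank '[[0,0,0.5,0,0,0,0],[0,0,0,0,0,0,0]]'; python3 -m crank '[[0,0,-2,0,0,0,0],[0,0,-10,0,0,0,0],[0,0,-20,0,0,0,0],[0,0,-30,0,0,0,0],[0,0,-40,0,0,0,0],[0,0,-40,0,0,0,0],[0,0,0,0,0,0,0],[0,0,0,0,0,0,0]]'; python3 - <<'E'
from h import *
c=cam("wrist");p,d=manip.snapshot("wrist")
u,v,P=cloud("wrist",d,c)
m=(abs(P[:,0]-.562)<.06)&(abs(P[:,1]-.039)<.06)
q=P[m&(P[:,2]>.073)&(P[:,2]<.087)]
print(np.median(q[:,2]),cv2.minAreaRect((q[:,:2]*1000).astype(np.float32)))
hsv=cv2.cvtColor(p,cv2.COLOR_RGB2HSV)
b=(hsv[v,u,0]>8)&(hsv[v,u,0]<28)&(hsv[v,u,1]>90)&m
print(np.histogram(P[b][:,2],np.arange(.014,.058,.002)))
E
```

```text
time: 13.55
ee_pos: [0.5626, 0.0388, 0.0548]
eef_rot: [[0.052, 0.999, 0.002], [0.999, -0.052, -0.0], [-0.0, 0.002, -1.0]]
wrist_force: [-8.2, -0.3, 26.4]
finger_gap: -0.001
grasp_force: 13.2
time: 14.22
ee_pos: [0.5634, 0.0388, 0.1978]
eef_rot: [[0.052, 0.999, 0.004], [0.999, -0.052, -0.0], [-0.0, 0.004, -1.0]]
wrist_force: [-0.4, 0.4, -0.6]
finger_gap: 0.002
grasp_force: 0.0
0.07883856429476771 ((561.89306640625, 38.46341323852539), (84.93692016601562, 84.52013397216797), 87.31425476074219)
(array([ 10,   7,  68, 396,  47,  26,  18,  25,  22,  29,  27,  27,  22,
        71, 341,  20,   0,   0,   0,   0,   0]), array([0.014, 0.016, 0.018, 0.02 , 0.022, 0.024, 0.026, 0.028, 0.03 ,
       0.032, 0.034, 0.036, 0.038, 0.04 , 0.042, 0.044, 0.046, 0.048,
       0.05 , 0.052, 0.054, 0.056]))
```

```bash
python3 -c "from bench import manip;print(manip.finish_job())"
```

```text
the job is handed in; nothing more can be done
None
```

The housing now stands mouth-up and wholly on the mat, with the bushing pressed home; the highest force I read at the wrist was about 27 N. I've handed the job in, and no verdict came back.

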